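# Mark the blocked dog hole, then seat the bench dog

### The arm

A 6-joint arm with a two-finger parallel gripper is mounted at the origin on the work surface. World frame = base frame: x ahead of the robot, y to its left, z up, the work surface at z = 0. Lengths are in mm, angles in rad, forces in N, time in s.
With the tool pointing down it reaches from about 325 to 875 mm from the base axis. Payload 4.4 kg.
Tool frame: the origin (TCP) lies midway between the tips of the shut fingers; the grasp point (between the pads) lies 19 mm behind it; z points along the fingers, y is the line along which they close (so a half turn about z gives the same grasp; the last joint's range is limited). The gripper opens to 85 mm and grips with 20 to 120 N. Pads are 22 mm wide; open, the fingers measure 114 mm over their backs; the gripper's body (76 mm by 85 mm) begins 54 mm behind the grasp point. The pads swing forward as they close: fully open they stand 13 mm farther back than shut.
Start: joints at [-1.333, 0.207, 1.542, -0, 1.393, -0.15], TCP at [217.426, -532.309, 231.282] pointing down, gripper open.
Joint ranges: [-2.73, 2.73], [-0.86, 2.22], [0.23, 2.46], [-1.11, 4.25], [0.08, 2.63], [-2.82, 2.82]. Speed limits (rad/s): [2.79, 2.79, 3.14, 3.14, 3.14, 3.14].

### API

Orientations are given as a rotation vector (axis times angle).
In Python, from plant import arm, eyes gives the robot as it stands.
- The arm moves only by the tool drive_tool, never from a script. Its argument "motion" is a list of rows, each an object with "slide": the shift along the tool's x, y, z in mm, a list of three; "yaw": the turn about the tool's z in degrees. A call has 1 to 20 rows; each row shifts and turns the commanded pose from where the row before left it, along the tool's axes as they then stand; what a row does not reach is not made up. A row lasts 1/12 s, in which the tool goes at most 41.7 mm and 7.16 degrees, less where a joint would pass 70% of its speed; a pose out of reach is approached as far as the arm can. A call with a gripper value outside its range is refused whole. "jaw" is the closure, from 0 (fully open) to 1 (shut), set as the call begins (left out, the last holds). The fingers move at their own pace and stop on an object; "squeeze" is the grip in N (left out, the last holds). Time passes only in rows, so rows that do not move let the fingers close. It gives the time, the measured TCP pose, the force, the opening and the grip force at its end, in the units of the state.
- arm.state(): the state, without advancing time (a new reading comes with each control period).
- eyes.read_camera(name): name is "scene" or "side" or "wrist"; returns a dict with "pixels" (480x640x3 uint8, red, green, blue), "fx", "fy", "cx", "cy" (pixels), "rvec" (rotation vector, rad) and "tvec" (3), from world to camera coordinates, as OpenCV has them. Camera axes: x right, y down, z forward; pixel columns grow to the right and rows downward; lengths in mm; the calibration is good to about 2 mm. A picture is of the moment at which its call begins. There is no depth.
- arm.sign_off(): hands the job in; it is judged then, once.
The state is a dict: "t": time; "joint_pos": joint angles; "dq": joint speeds; "joint_efforts": joint torques, N m; "tool_pos": TCP position; "eef_rot": TCP orientation; "force": force on the tool from outside, world axes, zero at the start; "ft_torque": the same for the moment, N m; "width": finger opening in mm; "gripper_force": force on a finger pad.
Only numpy, scipy, OpenCV 4.12 (cv2) and the standard library are available. Lean on these libraries where they do the work, as an engineer would, in place of code of your own. Each camera call takes 0.05 s, during which the arm holds its last target. There are 200 camera calls.

### The job

One of the three holes in the bench-dog block has a broken-off dowel jammed at the bottom, and nobody knows which. Feel the holes gently with the feeler rod and leave the rod standing in the blocked hole as a marker; then press the bench dog fully home in one of the clear holes. Do not force anything, and leave the other tools and things where they are.

Things in the scene. Friction and masses are not known exactly. Their poses are not given: they have to be found in the camera images.
- block: Bench-dog block: a pale wooden block 75 x 215 x 70 mm (x, y, z), fixed, flat on the bench. Origin at the centre of its underside, y along its length. Three blind upright round holes in a row at y = -70, 0, +70 mm, each 20.5 mm wide, 55 mm deep (flat floor 15 mm above the bench), mouth chamfered 1.5 mm.
- block_hole0 (a point): Centre of the mouth of the hole at y = -70 mm of the block, on its top face (70 mm above the bench); axes as the block's. One of the three holes, any of them, has a wooden stub 18 mm high and as wide as the hole jammed immovably on its floor, so that hole is only 37 mm deep.
- block_hole1 (a point): Centre of the mouth of the middle hole; axes as the block's. In the +x wall of each of the three holes, 18 mm below the mouth, a sprung steel ball juts 2 mm into the hole; it yields sideways and grips the dog's shank, so that pushing the dog past it and on down takes about 3 to 15 N. The dog's weight alone does not seat it.
- block_hole2 (a point): Centre of the mouth of the hole at y = +70 mm of the block; axes as the block's.
- stand: Tool stand: a dark wooden block 60 x 200 x 50 mm (x, y, z), fixed. Origin at the centre of its underside. Three 22 mm holes, 40 mm deep (floor 10 mm above the bench), in a row at y = -65, 0, +65 mm; feeler rod, bench dog and palm gouge stand loosely in them, in any order.
- feeler: Feeler rod, loose, 0.12 kg, 110 mm long: steel rod 16 mm in diameter, 76 mm long, flat chamfered foot; above it a round wooden handle 24 mm in diameter, 34 mm high (76 to 110 mm above the foot), with a 20 mm brass collar just under it. Starts upright in the stand. Origin at the centre of the foot, z axis up along it. Slips past the sprung balls, at most brushing them.
- feeler_tip (a point): Centre of the feeler rod's foot (same point as its origin).
- dog: Bench dog, loose, about 0.2 kg, 75 mm long, dark steel: round shank 19.5 mm in diameter, 45 mm long, foot chamfered 3 mm; round head 34 mm in diameter, 30 mm high (45 to 75 mm above the foot). Starts upright in the stand. Origin at the centre of the foot, z axis up. Home: head down on the block's top, foot 45 mm below the mouth (in the blocked hole it stops at 37 mm).
- dog_tip (a point): Centre of the foot of the bench dog's shank (same point as its origin).
- gouge: Palm gouge, a bystander: 106 mm long, 10 mm steel blade down, bulbous pale wooden handle up to 30 mm wide; stands loosely in the stand. Origin at the blade's end.
- jar: Amber jar of varnish, 56 mm wide, 75 mm high, a bystander. Origin at the centre of its underside.
- hammer: Small hammer lying on the bench, a bystander.
- offcut: Pale wooden offcut 50 x 110 x 30 mm lying on the bench, a bystander. Origin at the centre of its underside.
Mind the look-alikes: they are no part of the job. Of the things like the dog, leave any that is blue, pink or red; of the rest the larger one is meant.

How it is judged (in metres and radians):
On the way, in this order (a step that is already met when the one before it is completed fails the run):
1. the feeler rod stands, let go, in the blocked hole (((horizontal distance between feeler_tip and block_hole0 below 0.009 m and z of feeler_tip in the frame of block_hole0 between -0.044 and -0.03 m) or (horizontal distance between feeler_tip and block_hole1 below 0.009 m and z of feeler_tip in the frame of block_hole1 between -0.044 and -0.03 m) or (horizontal distance between feeler_tip and block_hole2 below 0.009 m and z of feeler_tip in the frame of block_hole2 between -0.044 and -0.03 m)) and angle between feeler's own z axis and vertical below 0.3 rad and contact force between the fingers and feeler below 0.3 N), for 0.3 s.
2. the bench dog is fully home in a clear hole (((horizontal distance between feeler_tip and block_hole0 below 0.009 m and z of feeler_tip in the frame of block_hole0 between -0.044 and -0.03 m) or (horizontal distance between feeler_tip and block_hole1 below 0.009 m and z of feeler_tip in the frame of block_hole1 between -0.044 and -0.03 m) or (horizontal distance between feeler_tip and block_hole2 below 0.009 m and z of feeler_tip in the frame of block_hole2 between -0.044 and -0.03 m)) and ((horizontal distance between dog_tip and block_hole0 below 0.004 m and z of dog_tip in the frame of block_hole0 below -0.042 m) or (horizontal distance between dog_tip and block_hole1 below 0.004 m and z of dog_tip in the frame of block_hole1 below -0.042 m) or (horizontal distance between dog_tip and block_hole2 below 0.004 m and z of dog_tip in the frame of block_hole2 below -0.042 m))), for 0.2 s.
At the end, for the whole second after the job is handed in: Feeler rod let go and standing in the blocked hole: foot within 9 mm of its axis, 30 to 44 mm below the mouth, leaning under 0.3 rad. Bench dog home in a clear hole: foot within 4 mm of its axis and over 42 mm below the mouth. Both at rest (under 0.02 m/s) (all of step 2 and angle between feeler's own z axis and vertical below 0.3 rad and contact force between the fingers and feeler below 0.3 N and linear speed of each of feeler, dog below 0.02 m/s); the robot touches nothing.
It fails at once if the feeler rod is pressed or knocked against the block with more than 35 N (contact force between feeler and block above 35 N).
It fails at once if the bench dog is forced or knocked against the block with more than 45 N (contact force between dog and block above 45 N).
It fails at once if the gouge, jar, hammer or offcut is moved by more than 20 mm (distance of any of gouge, jar, hammer, offcut from where it was at the start of the episode above 0.02 m).
It also fails if it takes over 72 s, if anything falls off the work surface, if the arm or the gripper's body presses on something with over 40 N, if the wrist force passes 120 N, or if a joint passes its speed limit or range.

## Working session

There is one attempt and no reset: what is moved stays moved. The work goes in short steps, Python scripts to look and compute and a tool call to move; the robot and the scene stay as the last step left them, time stands still between calls to the robot, and variables do not carry over. Pictures are saved under pics/ and viewed, at most 10 in all, crops included, and the job is handed in when it is done.

Besides the shell and the picture viewer there is one more tool, called after ">>>" as name([rows], argument=value, ...), one row to a line, values as JSON. drive_tool: Moves the arm, as the interface text tells. Its arguments: {"type":"object","properties":{"motion":{"type":"array"},"jaw":{"type":"number"},"squeeze":{"type":"number"}},"required":["motion"]}

```bash
mkdir -p pics; ls; cat > h.py <<'E'
import numpy as np, cv2
from plant import arm, eyes
def shot(n,f):
    c=eyes.read_camera(n); cv2.imwrite('pics/'+f,c['pixels'][:,:,::-1]); np.savez('pics/'+f[:-4],**c); return c
def ld(f): return dict(np.load('pics/'+f+'.npz'))
def K(c): return np.array([[c['fx'],0,c['cx']],[0,c['fy'],c['cy']],[0,0,1]],float)
def ray(c,u,v):
    R=cv2.Rodrigues(np.array(c['rvec'],float))[0]; t=np.array(c['tvec'],float).ravel()
    return -R.T@t, R.T@np.linalg.inv(K(c))@[u,v,1]
def plane(c,u,v,z):
    o,d=ray(c,u,v); return o+d*(z-o[2])/d[2]
def proj(c,P):
    return cv2.projectPoints(np.array(P,float).reshape(-1,3),np.array(c['rvec'],float),np.array(c['tvec'],float),K(c),None)[0][:,0]
E
python3 - <<'E'
from h import *
for n in('scene','side','wrist'):
    c=shot(n,n+'0.png'); print(n,c['fx'],ray(c,320,240))
print(arm.state())
E
```

```text
pics
scene 584.6879160918343 (array([1118.87187993,  474.11378104,  882.59808389]), array([-0.47715775, -0.46517974, -0.74566516]))
side 553.3876236160569 (array([ 355.02214716, -576.04054089,  659.74579545]), array([ 0.27436015,  0.68645386, -0.67359977]))
wrist 367.64927259518316 (array([ 295.20485389, -500.59108844,  372.46022724]), array([-0.30398636, -0.12829435, -0.94403212]))
{'t': 0.15, 'joint_pos': array([-1.33350756e+00,  2.07239920e-01,  1.54264724e+00,  1.04575554e-05,
        1.39351629e+00, -1.50493077e-01]), 'dq': array([-4.99782932e-04, -1.51972722e-03, -4.43979557e-03,  2.56238395e-04,
       -1.08985083e-03, -8.40916533e-06]), 'joint_efforts': array([ 2.35860725e-04, -3.83510149e+01, -2.92037737e+01, -1.07466060e-04,
        6.59461468e-03, -5.22026156e-06]), 'tool_pos': array([ 217.28189645, -531.71864128,  230.37345493]), 'eef_rot': array([-3.08095032e+00, -6.04965394e-01,  1.07188584e-04]), 'force': array([-0.24151238,  0.19739615,  0.18611531]), 'ft_torque': array([-0.02308812,  0.02856751, -0.01898255]), 'gripper_force': 0.0, 'width': 85.01592119675387}
```

View pics/scene0.png

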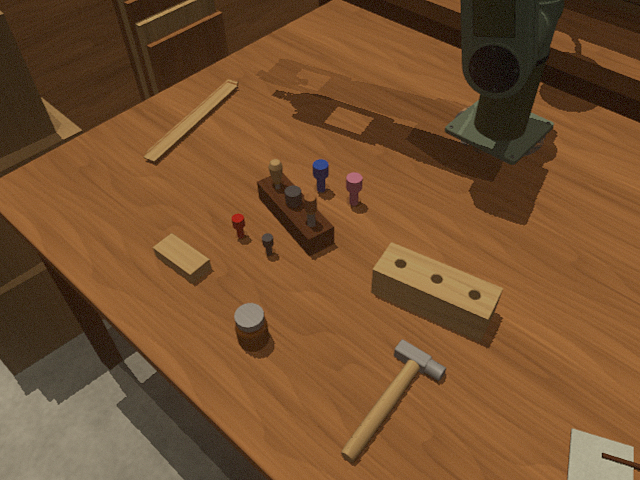

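View pics/side0.png

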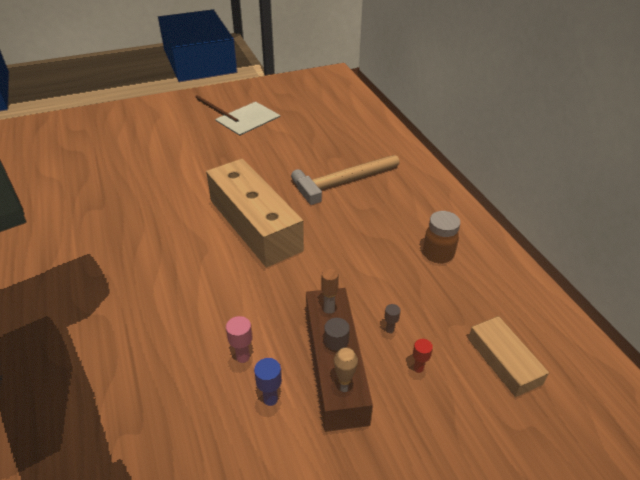

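Candidates for the dog, in scene pixels: blue (320,175), pink (354,188), red (238,226), small dark (267,244), and larger dark one in the stand (293,197). I choose the one in the stand. For the feeler there is the brown cylinder handle (311,210) or the pale bulbous handle (276,172, the gouge), so I take the brown one. The side view agrees: feeler (330,290), dog (336,333), gouge (345,365). Next is a close crop to check.

```bash
python3 - <<'E'
from h import *
a=ld('scene0')['pixels'][150:260,230:390]; b=ld('side0')['pixels'][260:430,280:400]
A=cv2.resize(a,None,fx=3,fy=3,interpolation=2); B=cv2.resize(b,None,fx=2.5,fy=2.5,interpolation=2)
o=np.zeros((430,800,3),np.uint8); o[:330,:480]=A; o[:425,490:790]=B
cv2.imwrite('pics/crop.png',o[:,:,::-1])
# block top: pale mask
for n,(x0,y0,x1,y1) in {'scene0':(360,235,510,335),'side0':(195,150,310,270)}.items():
    c=ld(n); im=c['pixels']; g=im.max(2)
    roi=g[y0:y1,x0:x1]; hsv=cv2.cvtColor(im,cv2.COLOR_RGB2HSV)[y0:y1,x0:x1]
    for (u,v) in ([(400,264),(437,279),(475,295)] if n=='scene0' else [(234,175),(252,195),(272,216)]):
        p=g[v-12:v+13,u-14:u+15].astype(int); m=(p<105).astype(np.uint8)
        k,l,s,ce=cv2.connectedComponentsWithStats(m); i=l[12,14]
        print(n,(u,v),p[12,14],p.max(),s[i],ce[i]+[u-14,v-12], plane(c,*(ce[i]+[u-14,v-12]),70)) 
    print(hsv[2,2],hsv[roi.shape[0]//2-5,roi.shape[1]//2])
E
```

```text
scene0 (400, 264) 80 189 [ 9  8 11  8 69] [400.24637681 263.33333333] [544.0055809  112.85049243  70.        ]
scene0 (437, 279) 75 189 [ 8  8 11  8 74] [436.24324324 278.52702703] [529.35587775 180.92374674  70.        ]
scene0 (475, 295) 78 185 [ 8  7 11 10 80] [474.125  294.5625] [514.73053909 249.32419325  70.        ]
[ 13 163 136] [ 16 163  80]
side0 (234, 175) 105 210 [  0   0  29  25 700] [234.03857143 175.02428571] [514.320203   243.32553316  70.        ]
side0 (252, 195) 105 210 [  0   0  29  25 691] [252.01881331 195.05209841] [527.88901756 174.93942032  70.        ]
side0 (272, 216) 106 210 [  0   0  29  25 700] [271.98285714 216.00285714] [542.68668939 108.65650115  70.        ]
[ 12 157 161] [ 16 129 208]
```

View pics/crop.png

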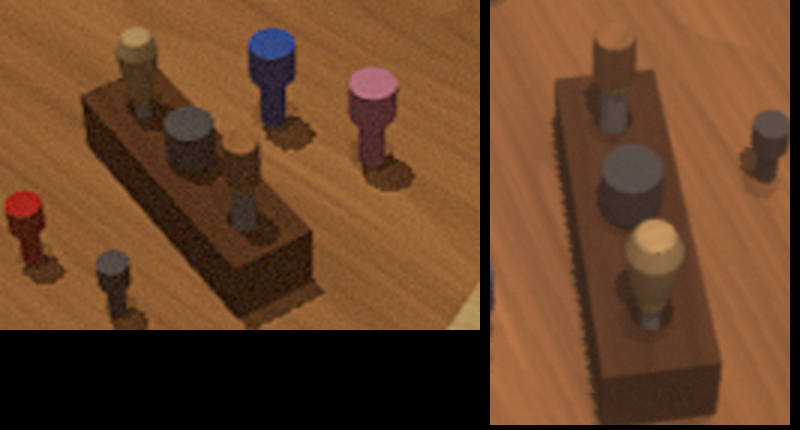

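The crop shows the dark round dog in the stand's middle hole. The feeler (brown cylinder handle, steel rod) is in the end hole near the block, and the gouge is at the far end.

```bash
python3 - <<'E'
from h import *
S=ld('scene0');D=ld('side0')
g=D['pixels'].astype(int).max(2)
for (u,v) in [(234,175),(252,195),(272,216)]:
    p=g[v-8:v+9,u-10:u+11]; m=(p<150).astype(np.uint8)
    k,l,s,ce=cv2.connectedComponentsWithStats(m); i=l[8,10]
    q=ce[i]+[u-10,v-8]; print('side',s[i],q,plane(D,*q,70).round(1))
def tri(a,b):
    P=[];o=[]
    A=np.zeros((3,3));r=np.zeros(3)
    for c,p in((S,a),(D,b)):
        oo,d=ray(c,*p); d/=np.linalg.norm(d); M=np.eye(3)-np.outer(d,d); A+=M; r+=M@oo
    X=np.linalg.solve(A,r); return X.round(1), (proj(S,X)-a).round(1),(proj(D,X)-b).round(1)
for n,a,b,z in(('feeler',(310,197.5),(329.6,274.8),120),('dog',(293,191.3),(337.2,328),85),('gouge',(275.7,163),(346,354.5),116)):
    print(n,tri(np.array(a),np.array(b)),plane(S,*a,z).round(1),plane(D,*b,z).round(1))
cs=lambda p:(p[0]/3+230,p[1]/3+150); cd=lambda p:((p[0]-490)/2.5+280,260+p[1]/2.5)
for p in [(83,96),(310,235),(235,262)]: print('S',plane(S,*cs(p),50).round(1))
for p in [(556,80),(655,70),(718,362),(603,375)]: print('D',plane(D,*cd(p),50).round(1))
E
```

```text
side [ 4  5 12  6 57] [233.12280702 174.56140351] [513.2 245.3  70. ]
side [ 4  5 12  6 62] [251.66129032 194.43548387] [527.8 176.8  70. ]
side [ 4  5 12  7 72] [271.625      216.01388889] [542.1 108.8  70. ]
feeler (array([562.6, -91.6, 115.6]), array([[-0.3,  0.1]]), array([[-0.4, -0.1]])) [565.2 -88.1 120. ] [561.3 -95.9 120. ]
dog (array([ 547.7, -154.8,   81.1]), array([[-0.5,  0.1]]), array([[-0.8, -0.2]])) [ 549.5 -151.2   85. ] [ 547.2 -158.3   85. ]
gouge (array([ 532.3, -216.6,  109.5]), array([[-0.5,  0.1]]), array([[-0.9, -0.2]])) [ 536.3 -210.2  116. ] [ 531.1 -221.5  116. ]
S [ 553.7 -254.    50. ]
S [546.5 -46.7  50. ]
S [596.  -66.7  50. ]
D [542.6 -53.9  50. ]
D [600.5 -67.9  50. ]
D [ 551.4 -259.1   50. ]
D [ 495.8 -244.8   50. ]
```

>>> drive_tool([
  {"slide": [0, 0, 0], "yaw": -6.75},
  {"slide": [0, 0, 0], "yaw": -6.75},
  {"slide": [0, 0, 0], "yaw": -6.75},
  {"slide": [0, 0, 0], "yaw": -6.75},
  {"slide": [0, 0, 0], "yaw": -6.75},
  {"slide": [0, 0, 0], "yaw": -6.75},
  {"slide": [0, 0, 0], "yaw": -6.75},
  {"slide": [0, 0, 0], "yaw": -6.75},
], jaw=0, squeeze=40)

```text
t: 0.82
tool_pos: [217.4, -532.0, 230.8]
eef_rot: [-2.466, -1.946, -0.001]
force: [-0.3, -0.1, -0.3]
width: 85.4
gripper_force: 0.0
```

>>> drive_tool([
  {"slide": [36, 16.5, 4], "yaw": 0},
  {"slide": [36, 16.5, 4], "yaw": 0},
  {"slide": [36, 16.5, 4], "yaw": 0},
  {"slide": [36, 16.5, 4], "yaw": 0},
  {"slide": [36, 16.5, 4], "yaw": 0},
  {"slide": [36, 16.5, 4], "yaw": 0},
  {"slide": [36, 16.5, 4], "yaw": 0},
  {"slide": [36, 16.5, 4], "yaw": 0},
  {"slide": [36, 16.5, 4], "yaw": 0},
  {"slide": [36, 16.5, 4], "yaw": 0},
  {"slide": [36, 16.5, 4], "yaw": 0},
  {"slide": [36, 16.5, 4], "yaw": 0},
  {"slide": [36, 16.5, 4], "yaw": 0},
  {"slide": [36, 16.5, 4], "yaw": 0},
  {"slide": [0, 0, 0], "yaw": 0},
  {"slide": [0, 0, 0], "yaw": 0},
])

```text
t: 2.15
tool_pos: [562.1, -95.8, 174.4]
eef_rot: [-2.467, -1.943, 0.002]
force: [-0.3, -0.0, 0.2]
width: 85.1
gripper_force: 0.0
```

```bash
cat >> h.py <<'E'
from scipy.spatial.transform import Rotation as Ro
def to(P):
    s=arm.state(); R=Ro.from_rotvec(s['eef_rot']).as_matrix()
    return (R.T@(np.array(P,float)-s['tool_pos'])).round(1)
def st():
    s=arm.state(); R=Ro.from_rotvec(s['eef_rot']).as_matrix()
    print('t',round(s['t'],2),'pos',s['tool_pos'].round(1),'yax',R[:,1].round(3),'F',s['force'].round(1),'w',round(s['width'],1),'g',round(s['gripper_force'],1))
E
python3 - <<'E'
from h import *
st(); print(arm.state()['joint_pos'].round(2)); print(to([563,-92,150]))
c=shot('wrist','w1.png'); print(proj(c,[[563,-92,120],[548,-155,85]]))
E
```

```text
t 2.15 pos [562.1 -95.8 174.4] yax [ 0.972 -0.234 -0.002] F [-0.3 -0.   0.2] w 85.1 g 0.0
[-0.32  0.25  1.61 -0.    1.28 -0.08]
[ 3.9  0.  24.4]
[[317.19248109 257.42950838]
 [317.65637978 322.36570391]]
```

View pics/w1.png

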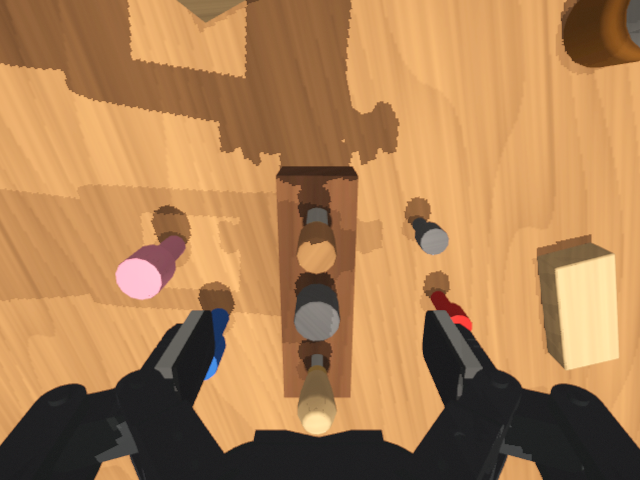

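The feeler top is at (317,257) and the dog top at (318,320), both where I predicted. I descend and grasp the handle.

>>> drive_tool([
  {"slide": [2, 0, 25], "yaw": 0},
  {"slide": [2, 0, 25], "yaw": 0},
  {"slide": [0, 0, 25], "yaw": 0},
  {"slide": [0, 0, 15], "yaw": 0},
  {"slide": [0, 0, 0], "yaw": 0},
])

```text
t: 2.62
tool_pos: [558.4, -94.6, 81.2]
eef_rot: [-2.469, -1.931, 0.008]
force: [-0.3, 1.7, -1.3]
width: 85.4
gripper_force: 0.0
```

>>> drive_tool([
  {"slide": [0, 0, 0], "yaw": 0},
  {"slide": [0, 0, 0], "yaw": 0},
  {"slide": [0, 0, 0], "yaw": 0},
  {"slide": [0, 0, 0], "yaw": 0},
  {"slide": [0, 0, 0], "yaw": 0},
  {"slide": [0, 0, 0], "yaw": 0},
  {"slide": [0, 0, 0], "yaw": 0},
  {"slide": [0, 0, 0], "yaw": 0},
  {"slide": [0, 0, 0], "yaw": 0},
  {"slide": [0, 0, 0], "yaw": 0},
], jaw=1, squeeze=40)

```text
t: 3.45
tool_pos: [563.1, -94.1, 86.7]
eef_rot: [2.471, 1.939, 0.0]
force: [-1.7, -0.3, 5.8]
width: 23.0
gripper_force: 38.9
```

>>> drive_tool([
  {"slide": [0, 0, -10], "yaw": 0},
  {"slide": [0, 0, -25], "yaw": 0},
  {"slide": [0, 0, -30], "yaw": 0},
  {"slide": [0, 0, -25], "yaw": 0},
  {"slide": [0, 0, 0], "yaw": 0},
  {"slide": [0, 0, 0], "yaw": 0},
  {"slide": [0, 0, 0], "yaw": 0},
  {"slide": [0, 0, 0], "yaw": 0},
])

```text
t: 4.12
tool_pos: [561.3, -93.4, 173.3]
eef_rot: [-2.469, -1.937, 0.003]
force: [-0.1, 0.0, -0.1]
width: 23.4
gripper_force: 39.9
```

```bash
python3 - <<'E'
from h import *
st(); p=arm.state()['tool_pos']
print(to([543,110.8,p[2]]),to([528.6,178.9,p[2]]),to([514,247.3,p[2]]))
D=shot('side','s1.png');S=shot('scene','c1.png')
f=[p[0],p[1],p[2]-76.7]
print(proj(D,f),proj(S,f))
a=S['pixels'];b=D['pixels']
q=proj(S,f)[0].astype(int);r=proj(D,f)[0].astype(int)
A=cv2.resize(a[q[1]-60:q[1]+40,q[0]-50:q[0]+50],(400,400),interpolation=2);B=cv2.resize(b[r[1]-60:r[1]+40,r[0]-50:r[0]+50],(400,400),interpolation=2)
cv2.imwrite('pics/crop2.png',np.hstack([A,B])[:,:,::-1])
E
```

```text
t 4.12 pos [561.3 -93.4 173.3] yax [ 0.971 -0.238 -0.004] F [-0.1  0.  -0.1] w 23.4 g 39.9
[194.  -66.4   0.3] [256.7 -96.6   0.5] [ 319.7 -127.1    0.6]
[[328.67115591 285.36514553]] [[309.81636032 203.96039118]]
```

View pics/crop2.png

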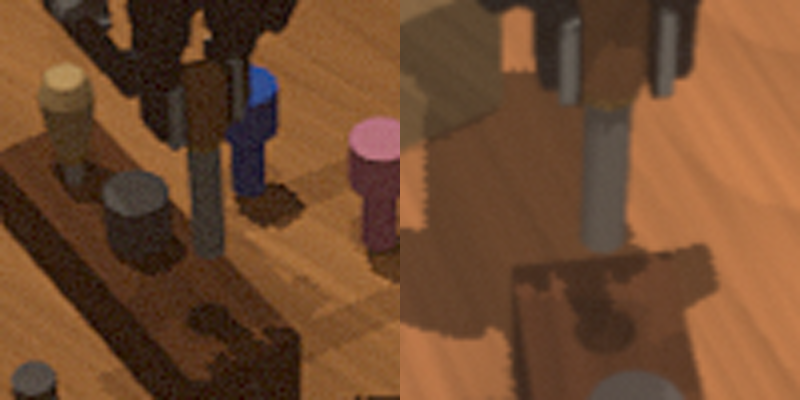

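Rod gripped and upright, foot near scene pixel (311.5,206) and side pixel (329.4,285.4), within about 2 px of prediction. I move over the nearest hole.

>>> drive_tool([
  {"slide": [20, -6, 0], "yaw": 0},
  {"slide": [35, -12, 0], "yaw": 0},
  {"slide": [35, -12, 0], "yaw": 0},
  {"slide": [35, -12, 0], "yaw": 0},
  {"slide": [35, -12, 0], "yaw": 0},
  {"slide": [24, -8, 0], "yaw": 0},
  {"slide": [10, -4, 0], "yaw": 0},
  {"slide": [0, 0, 0], "yaw": 0},
  {"slide": [0, 0, 0], "yaw": 0},
  {"slide": [0, 0, 0], "yaw": 0},
])

```text
t: 5.05
tool_pos: [544.9, 108.9, 174.8]
eef_rot: [2.473, 1.938, -0.002]
force: [0.4, -0.5, -0.8]
width: 23.2
gripper_force: 39.9
```

```bash
cat >> h.py <<'E'
def tri(S,a,D,b):
    A=np.zeros((3,3));r=np.zeros(3)
    for c,p in((S,a),(D,b)):
        oo,d=ray(c,*p); d/=np.linalg.norm(d); M=np.eye(3)-np.outer(d,d); A+=M; r+=M@oo
    return np.linalg.solve(A,r).round(1)
E
python3 - <<'E'
from h import *
st();S0=ld('scene0');D0=ld('side0')
print('foot then',tri(S0,(311.5,206),D0,(329.4,285.4)))
for a,b in(((400.25,263.3),(271.6,216)),((436.2,278.5),(251.7,194.4)),((474.1,294.6),(233.1,174.6))): print(tri(S0,a,D0,b))
D=shot('side','s2.png');S=shot('scene','c2.png')
p=arm.state()['tool_pos']; f=[p[0],p[1],p[2]-76.7]
q=proj(S,f)[0].astype(int);r=proj(D,f)[0].astype(int); print(q,r)
A=cv2.resize(S['pixels'][q[1]-50:q[1]+50,q[0]-50:q[0]+50],(400,400),interpolation=2);B=cv2.resize(D['pixels'][r[1]-50:r[1]+50,r[0]-50:r[0]+50],(400,400),interpolation=2)
cv2.imwrite('pics/crop3.png',np.hstack([A,B])[:,:,::-1])
E
```

```text
t 5.05 pos [544.9 108.9 174.8] yax [ 0.971 -0.239 -0.001] F [ 0.4 -0.5 -0.8] w 23.2 g 39.9
foot then [562.3 -90.1  93.5]
[542.6 111.7  67.8]
[528.3 179.9  67.9]
[513.5 248.6  67.8]
[399 252] [272 202]
```

View pics/crop3.png

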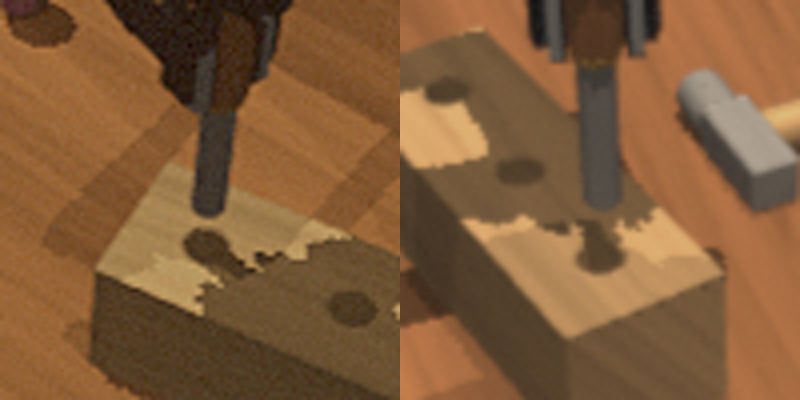

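```bash
python3 - <<'E'
from h import *
S=ld('scene0');D=ld('side0'); st()
print(tri(S,(401,252.5),D,(272.5,202)),tri(S,(401,253.5),D,(272.5,203))); print(to([542,109.2,174.8]))
E
```

```text
t 5.15 pos [545.1 108.6 175.1] yax [ 0.971 -0.24  -0.   ] F [ 0.1 -0.7 -0.5] w 23.0 g 39.9
[544.6 110.7  98. ] [544.7 111.1  95.7]
[-0.2 -3.2  0.3]
```

>>> drive_tool([
  {"slide": [0.3, -2.1, 8], "yaw": 0},
  {"slide": [0, 0, 8], "yaw": 0},
  {"slide": [0, 0, 6], "yaw": 0},
  {"slide": [0, 0, 2], "yaw": 0},
  {"slide": [0, 0, 2], "yaw": 0},
  {"slide": [0, 0, 2], "yaw": 0},
  {"slide": [0, 0, 2], "yaw": 0},
])

```text
t: 5.73
tool_pos: [543.1, 111.0, 145.2]
eef_rot: [2.472, 1.939, 0.0]
force: [0.7, -0.1, -0.9]
width: 22.9
gripper_force: 39.9
```

>>> drive_tool([
  {"slide": [0, 0, 2], "yaw": 0},
  {"slide": [0, 0, 1.5], "yaw": 0},
  {"slide": [0, 0, 1.5], "yaw": 0},
  {"slide": [0, 0, 0], "yaw": 0},
])

```text
t: 6.07
tool_pos: [542.8, 111.0, 140.0]
eef_rot: [-2.472, -1.939, 0.001]
force: [0.4, 0.5, -1.4]
width: 22.8
gripper_force: 39.9
```

>>> drive_tool([
  {"slide": [0, 0, 2], "yaw": 0},
  {"slide": [0, 0, 2], "yaw": 0},
  {"slide": [0, 0, 2], "yaw": 0},
  {"slide": [0, 0, 2], "yaw": 0},
  {"slide": [0, 0, 2], "yaw": 0},
  {"slide": [0, 0, 0], "yaw": 0},
])

```text
t: 6.57
tool_pos: [542.5, 111.0, 129.7]
eef_rot: [-2.471, -1.938, 0.001]
force: [-0.2, -0.9, -0.5]
width: 23.0
gripper_force: 39.9
```

>>> drive_tool([
  {"slide": [0, 0, 2], "yaw": 0},
  {"slide": [0, 0, 2], "yaw": 0},
  {"slide": [0, 0, 2], "yaw": 0},
  {"slide": [0, 0, 2], "yaw": 0},
  {"slide": [0, 0, 2], "yaw": 0},
  {"slide": [0, 0, 0], "yaw": 0},
])

```text
t: 7.07
tool_pos: [542.5, 111.0, 119.6]
eef_rot: [-2.471, -1.938, 0.001]
force: [-0.2, -0.5, -1.8]
width: 22.7
gripper_force: 40.0
```

Foot is about 27 mm down with no resistance. The stub would show at TCP about 110.

>>> drive_tool([
  {"slide": [0, 0, 1.5], "yaw": 0},
  {"slide": [0, 0, 1.5], "yaw": 0},
  {"slide": [0, 0, 1.5], "yaw": 0},
  {"slide": [0, 0, 1], "yaw": 0},
  {"slide": [0, 0, 1], "yaw": 0},
  {"slide": [0, 0, 0], "yaw": 0},
])

```text
t: 7.57
tool_pos: [542.6, 111.0, 113.3]
eef_rot: [-2.472, -1.939, 0.001]
force: [-1.6, -0.3, -1.3]
width: 23.3
gripper_force: 40.1
```

>>> drive_tool([
  {"slide": [0, 0, 1], "yaw": 0},
  {"slide": [0, 0, 1], "yaw": 0},
  {"slide": [0, 0, 1], "yaw": 0},
  {"slide": [0, 0, 0], "yaw": 0},
])

```text
t: 7.9
tool_pos: [542.7, 110.9, 110.4]
eef_rot: [-2.472, -1.939, 0.001]
force: [-1.8, -0.5, -1.4]
width: 23.1
gripper_force: 40.2
```

>>> drive_tool([
  {"slide": [0, 0, 1], "yaw": 0},
  {"slide": [0, 0, 1], "yaw": 0},
  {"slide": [0, 0, 0], "yaw": 0},
])

```text
t: 8.15
tool_pos: [543.0, 111.0, 109.7]
eef_rot: [-2.472, -1.939, -0.0]
force: [-5.1, -0.0, 5.0]
width: 23.0
gripper_force: 41.5
```

>>> drive_tool([
  {"slide": [0, 0, 1], "yaw": 0},
  {"slide": [0, 0, 1], "yaw": 0},
  {"slide": [0, 0, 0], "yaw": 0},
])

```text
t: 8.4
tool_pos: [543.5, 111.3, 109.6]
eef_rot: [2.472, 1.939, 0.001]
force: [-6.8, -0.5, 13.5]
width: 22.9
gripper_force: 43.5
```

Firm resistance at TCP 109.7, so the foot is about 37 mm deep and this is the blocked hole. I ease off and release.

>>> drive_tool([
  {"slide": [0, 0, -2], "yaw": 0},
  {"slide": [0, 0, -1], "yaw": 0},
  {"slide": [0, 0, 0], "yaw": 0},
])

```text
t: 8.65
tool_pos: [542.8, 111.0, 109.8]
eef_rot: [-2.472, -1.939, -0.0]
force: [-3.0, -0.8, 0.6]
width: 23.1
gripper_force: 40.7
```

>>> drive_tool([
  {"slide": [0, 0, 0], "yaw": 0},
  {"slide": [0, 0, 0], "yaw": 0},
  {"slide": [0, 0, 0], "yaw": 0},
  {"slide": [0, 0, 0], "yaw": 0},
  {"slide": [0, 0, 0], "yaw": 0},
  {"slide": [0, 0, 0], "yaw": 0},
  {"slide": [0, 0, 0], "yaw": 0},
  {"slide": [0, 0, 0], "yaw": 0},
], jaw=0)

```text
t: 9.32
tool_pos: [543.0, 111.0, 109.8]
eef_rot: [2.472, 1.939, 0.0]
force: [-0.3, 0.1, -0.3]
width: 85.3
gripper_force: 0.0
```

>>> drive_tool([
  {"slide": [0, 0, -15], "yaw": 0},
  {"slide": [0, 0, -30], "yaw": 0},
  {"slide": [0, 0, -35], "yaw": 0},
  {"slide": [0, 0, -10], "yaw": 0},
  {"slide": [0, 0, 0], "yaw": 0},
  {"slide": [0, 0, 0], "yaw": 0},
  {"slide": [0, 0, 0], "yaw": 0},
])

```text
t: 9.9
tool_pos: [541.6, 110.9, 197.9]
eef_rot: [-2.47, -1.938, 0.004]
force: [-0.2, 0.1, -0.7]
width: 85.3
gripper_force: 0.0
```

```bash
python3 - <<'E'
from h import *
st()
print('over dog',to([547.7,-156,120]))
S=shot('scene','c3.png');D=shot('side','s3.png')
P=[[542.6,111.7,143]]
q=proj(S,P)[0].astype(int);r=proj(D,P)[0].astype(int); print(q,r)
A=cv2.resize(S['pixels'][q[1]-40:q[1]+60,q[0]-50:q[0]+50],(400,400),interpolation=2);B=cv2.resize(D['pixels'][r[1]-40:r[1]+60,r[0]-50:r[0]+50],(400,400),interpolation=2)
cv2.imwrite('pics/crop4.png',np.hstack([A,B])[:,:,::-1])
E
```

```text
t 9.9 pos [541.6 110.9 197.9] yax [ 0.971 -0.238 -0.003] F [-0.2  0.1 -0.7] w 85.3 g 0.0
over dog [-257.7   69.7   77.9]
[403 235] [268 179]
```

View pics/crop4.png

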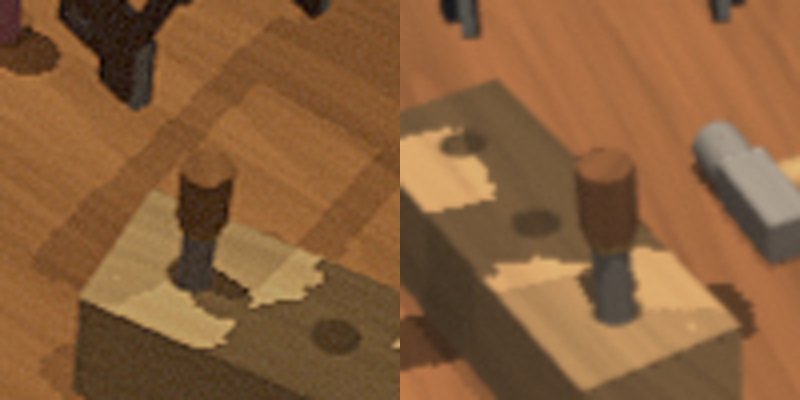

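Feeler stands upright at (403,240) scene and (269,180) side, in the end hole. Now the dog.

>>> drive_tool([
  {"slide": [-20, 5, 0], "yaw": 0},
  {"slide": [-36, 10, 0], "yaw": 0},
  {"slide": [-38, 10, 0], "yaw": 0},
  {"slide": [-38, 10, 0], "yaw": 0},
  {"slide": [-38, 10, 0], "yaw": 0},
  {"slide": [-38, 10, 0], "yaw": 0},
  {"slide": [-32, 9, 0], "yaw": 0},
  {"slide": [-17, 6, 0], "yaw": 0},
  {"slide": [0, 0, 10], "yaw": 0},
  {"slide": [0, 0, 20], "yaw": 0},
  {"slide": [0, 0, 0], "yaw": 0},
  {"slide": [0, 0, 0], "yaw": 0},
  {"slide": [0, 0, 0], "yaw": 0},
])

```text
t: 11.08
tool_pos: [549.3, -154.2, 169.2]
eef_rot: [-2.47, -1.939, 0.001]
force: [0.1, 0.8, -0.7]
width: 85.4
gripper_force: 0.0
```

```bash
python3 - <<'E'
from h import *
st(); print(to([547.8,-156,120]))
c=shot('wrist','w2.png'); print(proj(c,[[547.8,-156,85]]))
im=c['pixels']; hsv=cv2.cvtColor(im,cv2.COLOR_RGB2HSV)
q=proj(c,[[547.8,-156,85]])[0].astype(int)
m=((hsv[...,1]<60)&(hsv[...,2]>90)).astype(np.uint8); w=m[q[1]-50:q[1]+50,q[0]-60:q[0]+60]
k,l,s,ce=cv2.connectedComponentsWithStats(w)
for i in range(1,k):
    if s[i,4]>200: u=ce[i]+q-[60,50]; print(s[i],u,plane(c,*u,85))
cv2.imwrite('pics/w2c.png',im[:,:,::-1])
E
```

```text
t 11.08 pos [ 549.3 -154.2  169.2] yax [ 0.971 -0.237 -0.002] F [ 0.1  0.8 -0.7] w 85.4 g 0.0
[-2.1 -1.  49.2]
[[315.78745128 248.98095998]]
[  35   25   50   46 1799] [314.43079489 245.59533074] [ 547.50237788 -153.48577194   85.        ]
```

>>> drive_tool([
  {"slide": [0.3, -1.9, 25], "yaw": 0},
  {"slide": [0, 0, 30], "yaw": 0},
  {"slide": [0, 0, 30], "yaw": 0},
  {"slide": [0, 0, 18], "yaw": 0},
  {"slide": [0, 0, 9], "yaw": 0},
  {"slide": [0, 0, 0], "yaw": 0},
  {"slide": [0, 0, 0], "yaw": 0},
])

```text
t: 11.72
tool_pos: [548.8, -154.5, 58.7]
eef_rot: [2.47, 1.939, 0.001]
force: [-0.1, 0.4, -0.6]
width: 85.2
gripper_force: 0.0
```

>>> drive_tool([
  {"slide": [0, 0, 0], "yaw": 0},
  {"slide": [0, 0, 0], "yaw": 0},
  {"slide": [0, 0, 0], "yaw": 0},
  {"slide": [0, 0, 0], "yaw": 0},
  {"slide": [0, 0, 0], "yaw": 0},
  {"slide": [0, 0, 0], "yaw": 0},
  {"slide": [0, 0, 0], "yaw": 0},
  {"slide": [0, 0, 0], "yaw": 0},
  {"slide": [0, 0, 0], "yaw": 0},
], jaw=1, squeeze=60)

```text
t: 12.47
tool_pos: [548.4, -154.8, 59.0]
eef_rot: [2.471, 1.938, 0.001]
force: [-1.1, 1.5, 5.8]
width: 32.1
gripper_force: 59.0
```

>>> drive_tool([
  {"slide": [0, 0, -10], "yaw": 0},
  {"slide": [0, 0, -25], "yaw": 0},
  {"slide": [0, 0, -30], "yaw": 0},
  {"slide": [0, 0, -25], "yaw": 0},
  {"slide": [0, 0, -5], "yaw": 0},
  {"slide": [0, 0, 0], "yaw": 0},
  {"slide": [0, 0, 0], "yaw": 0},
  {"slide": [0, 0, 0], "yaw": 0},
])

```text
t: 13.13
tool_pos: [546.2, -153.8, 150.3]
eef_rot: [-2.469, -1.936, 0.003]
force: [-0.3, 0.8, -1.2]
width: 32.4
gripper_force: 62.1
```

```bash
python3 - <<'E'
from h import *
st(); print(to([513.8,246.5,155]))
E
```

```text
t 13.13 pos [ 546.2 -153.8  150.3] yax [ 0.971 -0.238 -0.005] F [-0.3  0.8 -1.2] w 32.4 g 62.1
[ 381.1 -126.8   -3.8]
```

>>> drive_tool([
  {"slide": [0, 0, -20], "yaw": 0},
  {"slide": [0, 0, -30], "yaw": 0},
  {"slide": [10, -3, -10], "yaw": 0},
  {"slide": [30, -10, 0], "yaw": 0},
  {"slide": [36, -12, 0], "yaw": 0},
  {"slide": [38, -13, 0], "yaw": 0},
  {"slide": [38, -13, 0], "yaw": 0},
  {"slide": [38, -13, 0], "yaw": 0},
  {"slide": [38, -13, 0], "yaw": 0},
  {"slide": [38, -12, 0], "yaw": 0},
  {"slide": [38, -12, 0], "yaw": 0},
  {"slide": [36, -12, 0], "yaw": 0},
  {"slide": [30, -10, 0], "yaw": 0},
  {"slide": [12, -4, 0], "yaw": 0},
  {"slide": [0, 0, 20], "yaw": 0},
  {"slide": [0, 0, 30], "yaw": 0},
  {"slide": [0, 0, 20], "yaw": 0},
  {"slide": [0, 0, 0], "yaw": 0},
  {"slide": [0, 0, 0], "yaw": 0},
  {"slide": [0, 0, 0], "yaw": 0},
])

```text
t: 14.8
tool_pos: [516.1, 246.7, 143.3]
eef_rot: [2.472, 1.938, 0.001]
force: [0.4, 0.3, -1.8]
width: 31.9
gripper_force: 62.0
```

```bash
python3 - <<'E'
from h import *
st(); p=arm.state()['tool_pos']; print(to([513.6,248,p[2]]))
S=shot('scene','c5.png');D=shot('side','s5.png')
P=[p-[0,0,49]]
q=proj(S,P)[0].astype(int);r=proj(D,P)[0].astype(int); print(q,r)
A=cv2.resize(S['pixels'][q[1]-50:q[1]+50,q[0]-50:q[0]+50],(400,400),interpolation=2);B=cv2.resize(D['pixels'][r[1]-50:r[1]+50,r[0]-50:r[0]+50],(400,400),interpolation=2)
cv2.imwrite('pics/crop5.png',np.hstack([A,B])[:,:,::-1])
E
```

```text
t 14.8 pos [516.1 246.7 143.3] yax [ 0.971 -0.239  0.001] F [ 0.4  0.3 -1.8] w 31.9 g 62.0
[ 0.7 -2.7 -0. ]
[474 285] [233 162]
```

View pics/crop5.png

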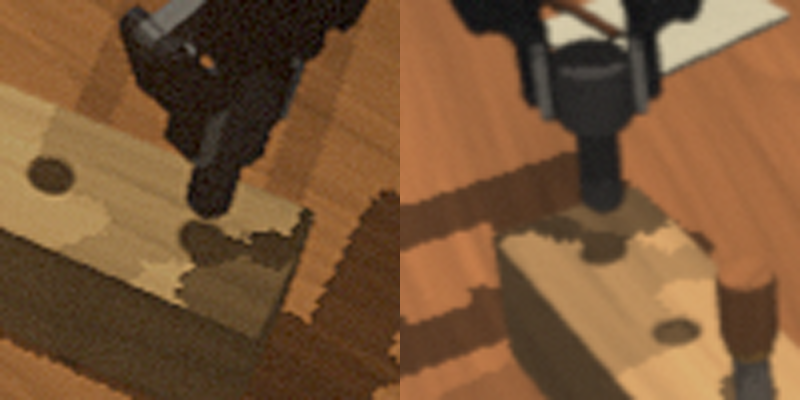

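```bash
python3 - <<'E'
from h import *
S=ld('scene0');D=ld('side0'); st()
print(tri(S,(475.5,286.2),D,(233.3,162.4)))
# segment shank/foot: very dark pixels bottom
for n,c,(u,v) in(('c5',0,(475,286)),('s5',0,(233,162))):
    g=ld(n)['pixels'].max(2); w=g[v-14:v+7,u-12:u+13]
    for i,row in enumerate(w):
        x=np.where(row<62)[0]; print(n,v-14+i,(x.min()+u-12,x.max()+u-12,len(x)) if len(x) else '-')
E
```

```text
t 14.9 pos [517.1 246.9 144.7] yax [ 0.971 -0.239  0.003] F [-0.1  0.3 -2.2] w 32.5 g 62.0
[516.5 248.   94. ]
c5 272 (np.int64(469), np.int64(487), 16)
c5 273 (np.int64(470), np.int64(487), 18)
c5 274 (np.int64(471), np.int64(487), 15)
c5 275 (np.int64(476), np.int64(486), 11)
c5 276 (np.int64(473), np.int64(484), 12)
c5 277 (np.int64(473), np.int64(483), 11)
c5 278 (np.int64(472), np.int64(483), 12)
c5 279 (np.int64(472), np.int64(483), 12)
c5 280 (np.int64(472), np.int64(482), 11)
c5 281 (np.int64(471), np.int64(482), 12)
c5 282 (np.int64(471), np.int64(481), 11)
c5 283 (np.int64(471), np.int64(481), 11)
c5 284 (np.int64(471), np.int64(481), 11)
c5 285 (np.int64(471), np.int64(481), 11)
c5 286 (np.int64(472), np.int64(480), 9)
c5 287 (np.int64(473), np.int64(480), 8)
c5 288 (np.int64(474), np.int64(478), 5)
c5 289 (np.int64(475), np.int64(475), 1)
c5 290 -
c5 291 (np.int64(474), np.int64(474), 1)
c5 292 (np.int64(470), np.int64(470), 1)
s5 148 (np.int64(228), np.int64(236), 9)
s5 149 (np.int64(228), np.int64(236), 9)
s5 150 (np.int64(227), np.int64(236), 10)
s5 151 (np.int64(227), np.int64(236), 10)
s5 152 (np.int64(227), np.int64(237), 11)
s5 153 (np.int64(228), np.int64(237), 10)
s5 154 (np.int64(228), np.int64(237), 10)
s5 155 (np.int64(228), np.int64(237), 10)
s5 156 (np.int64(228), np.int64(237), 10)
s5 157 (np.int64(228), np.int64(237), 10)
s5 158 (np.int64(228), np.int64(238), 11)
s5 159 (np.int64(228), np.int64(238), 11)
s5 160 (np.int64(228), np.int64(238), 11)
s5 161 (np.int64(228), np.int64(237), 10)
s5 162 (np.int64(229), np.int64(237), 9)
s5 163 (np.int64(230), np.int64(236), 7)
s5 164 (np.int64(232), np.int64(234), 3)
s5 165 -
s5 166 -
s5 167 -
s5 168 -
```

>>> drive_tool([
  {"slide": [0.2, -3, 6], "yaw": 0},
  {"slide": [0, 0, 8], "yaw": 0},
  {"slide": [0, 0, 4], "yaw": 0},
  {"slide": [0, 0, 2], "yaw": 0},
  {"slide": [0, 0, 0], "yaw": 0},
  {"slide": [0, 0, 0], "yaw": 0},
  {"slide": [0, 0, 0], "yaw": 0},
])

```text
t: 15.48
tool_pos: [512.9, 247.7, 122.9]
eef_rot: [2.472, 1.939, 0.001]
force: [0.3, -0.1, -3.0]
width: 32.1
gripper_force: 62.0
```

>>> drive_tool([
  {"slide": [0, 0, 1], "yaw": 0},
  {"slide": [0, 0, 1], "yaw": 0},
  {"slide": [0, 0, 1], "yaw": 0},
  {"slide": [0, 0, 1], "yaw": 0},
  {"slide": [0, 0, 1], "yaw": 0},
  {"slide": [0, 0, 0], "yaw": 0},
])

```text
t: 15.98
tool_pos: [512.5, 247.5, 117.5]
eef_rot: [-2.472, -1.939, 0.001]
force: [0.1, 0.8, -2.3]
width: 32.1
gripper_force: 62.0
```

>>> drive_tool([
  {"slide": [0, 0, 1], "yaw": 0},
  {"slide": [0, 0, 1], "yaw": 0},
  {"slide": [0, 0, 1], "yaw": 0},
  {"slide": [0, 0, 0], "yaw": 0},
])

```text
t: 16.32
tool_pos: [513.3, 247.8, 115.0]
eef_rot: [2.472, 1.939, 0.002]
force: [0.5, 0.1, -1.9]
width: 32.1
gripper_force: 62.1
```

>>> drive_tool([
  {"slide": [0, 0, 1], "yaw": 0},
  {"slide": [0, 0, 1], "yaw": 0},
  {"slide": [0, 0, 0], "yaw": 0},
])

```text
t: 16.57
tool_pos: [513.3, 247.8, 112.9]
eef_rot: [2.472, 1.939, 0.002]
force: [2.6, 1.1, -1.4]
width: 32.3
gripper_force: 62.1
```

>>> drive_tool([
  {"slide": [0.3, 0.4, 1], "yaw": 0},
  {"slide": [0, 0, 1], "yaw": 0},
  {"slide": [0, 0, 1], "yaw": 0},
  {"slide": [0, 0, 0], "yaw": 0},
])

```text
t: 16.9
tool_pos: [513.4, 247.9, 109.7]
eef_rot: [2.472, 1.939, 0.001]
force: [2.4, 0.5, -2.3]
width: 32.4
gripper_force: 62.1
```

>>> drive_tool([
  {"slide": [0, 0, 1], "yaw": 0},
  {"slide": [0, 0, 1], "yaw": 0},
  {"slide": [0, 0, 1], "yaw": 0},
  {"slide": [0, 0, 0], "yaw": 0},
])

```text
t: 17.23
tool_pos: [513.3, 247.9, 106.7]
eef_rot: [2.472, 1.939, 0.001]
force: [2.4, 1.1, -1.8]
width: 32.2
gripper_force: 62.1
```

In the hole (about 12 mm) with low forces. The ball comes at about 18 mm.

>>> drive_tool([
  {"slide": [0, 0.4, 1], "yaw": 0},
  {"slide": [0, 0, 1], "yaw": 0},
  {"slide": [0, 0, 1], "yaw": 0},
  {"slide": [0, 0, 1], "yaw": 0},
  {"slide": [0, 0, 0], "yaw": 0},
])

```text
t: 17.65
tool_pos: [513.5, 247.7, 102.5]
eef_rot: [-2.472, -1.939, 0.0]
force: [2.0, 1.1, -2.4]
width: 32.3
gripper_force: 62.1
```

>>> drive_tool([
  {"slide": [0, 0, 1], "yaw": 0},
  {"slide": [0, 0, 1], "yaw": 0},
  {"slide": [0, 0, 1], "yaw": 0},
  {"slide": [0, 0, 0], "yaw": 0},
])

```text
t: 17.98
tool_pos: [513.5, 247.7, 99.7]
eef_rot: [-2.472, -1.939, 0.0]
force: [1.9, 1.5, 0.0]
width: 32.3
gripper_force: 62.2
```

>>> drive_tool([
  {"slide": [0, 0, 1], "yaw": 0},
  {"slide": [0, 0, 1], "yaw": 0},
  {"slide": [0, 0, 1], "yaw": 0},
  {"slide": [0, 0, 0], "yaw": 0},
])

```text
t: 18.32
tool_pos: [513.4, 247.8, 96.7]
eef_rot: [-2.472, -1.939, -0.0]
force: [0.0, 2.3, -0.1]
width: 32.4
gripper_force: 62.4
```

>>> drive_tool([
  {"slide": [0, 0, 1], "yaw": 0},
  {"slide": [0, 0, 1], "yaw": 0},
  {"slide": [0, 0, 1], "yaw": 0},
  {"slide": [0, 0, 1], "yaw": 0},
  {"slide": [0, 0, 1], "yaw": 0},
  {"slide": [0, 0, 0], "yaw": 0},
])

```text
t: 18.82
tool_pos: [513.4, 247.8, 91.4]
eef_rot: [-2.472, -1.939, 0.0]
force: [-0.3, 2.7, -0.0]
width: 32.2
gripper_force: 62.5
```

>>> drive_tool([
  {"slide": [0, 0, 1], "yaw": 0},
  {"slide": [0, 0, 1], "yaw": 0},
  {"slide": [0, 0, 1], "yaw": 0},
  {"slide": [0, 0, 1], "yaw": 0},
  {"slide": [0, 0, 1], "yaw": 0},
  {"slide": [0, 0, 0], "yaw": 0},
])

```text
t: 19.32
tool_pos: [513.4, 247.8, 86.4]
eef_rot: [-2.472, -1.939, 0.0]
force: [0.1, 2.6, 0.4]
width: 32.3
gripper_force: 62.5
```

>>> drive_tool([
  {"slide": [0, 0, 1], "yaw": 0},
  {"slide": [0, 0, 1], "yaw": 0},
  {"slide": [0, 0, 1], "yaw": 0},
  {"slide": [0, 0, 1], "yaw": 0},
  {"slide": [0, 0, 0], "yaw": 0},
])

```text
t: 19.73
tool_pos: [513.4, 247.8, 82.4]
eef_rot: [-2.472, -1.939, 0.0]
force: [-0.6, 3.1, 1.1]
width: 32.2
gripper_force: 62.6
```

>>> drive_tool([
  {"slide": [0, 0, 1], "yaw": 0},
  {"slide": [0, 0, 1], "yaw": 0},
  {"slide": [0, 0, 1], "yaw": 0},
  {"slide": [0, 0, 1], "yaw": 0},
  {"slide": [0, 0, 1], "yaw": 0},
  {"slide": [0, 0, 0], "yaw": 0},
])

```text
t: 20.23
tool_pos: [513.4, 247.8, 77.4]
eef_rot: [-2.472, -1.939, 0.0]
force: [-1.4, 3.5, 2.8]
width: 32.5
gripper_force: 62.6
```

>>> drive_tool([
  {"slide": [0, 0, 1], "yaw": 0},
  {"slide": [0, 0, 1], "yaw": 0},
  {"slide": [0, 0, 0], "yaw": 0},
])

```text
t: 20.48
tool_pos: [513.4, 247.9, 75.5]
eef_rot: [-2.472, -1.939, 0.0]
force: [-1.4, 5.2, 3.0]
width: 32.4
gripper_force: 62.6
```

>>> drive_tool([
  {"slide": [0, 0, 1], "yaw": 0},
  {"slide": [0, 0, 0], "yaw": 0},
])

```text
t: 20.65
tool_pos: [513.4, 247.9, 74.6]
eef_rot: [-2.472, -1.939, 0.0]
force: [-2.3, 4.6, 2.6]
width: 32.2
gripper_force: 62.6
```

>>> drive_tool([
  {"slide": [0, 0, 1], "yaw": 0},
  {"slide": [0, 0, 0], "yaw": 0},
])

```text
t: 20.82
tool_pos: [513.4, 247.9, 74.4]
eef_rot: [-2.472, -1.939, 0.0]
force: [-4.2, 4.3, 7.4]
width: 32.3
gripper_force: 63.4
```

Contact at TCP 74.4, which is the predicted home. One more small press, then release and check.

>>> drive_tool([
  {"slide": [0, 0, 1], "yaw": 0},
  {"slide": [0, 0, 0], "yaw": 0},
  {"slide": [0, 0, 0], "yaw": 0},
])

```text
t: 21.07
tool_pos: [513.5, 247.9, 74.3]
eef_rot: [-2.472, -1.939, 0.0]
force: [-5.6, 3.1, 11.3]
width: 32.2
gripper_force: 63.9
```

>>> drive_tool([
  {"slide": [0, 0, -1.5], "yaw": 0},
  {"slide": [0, 0, 0], "yaw": 0},
])

```text
t: 21.23
tool_pos: [513.4, 247.9, 74.4]
eef_rot: [-2.472, -1.939, -0.0]
force: [-2.3, 4.0, 4.6]
width: 32.2
gripper_force: 62.4
```

>>> drive_tool([
  {"slide": [0, 0, 0], "yaw": 0},
  {"slide": [0, 0, 0], "yaw": 0},
  {"slide": [0, 0, 0], "yaw": 0},
  {"slide": [0, 0, 0], "yaw": 0},
  {"slide": [0, 0, 0], "yaw": 0},
  {"slide": [0, 0, 0], "yaw": 0},
  {"slide": [0, 0, 0], "yaw": 0},
  {"slide": [0, 0, 0], "yaw": 0},
], jaw=0)

```text
t: 21.9
tool_pos: [513.6, 247.6, 74.2]
eef_rot: [2.472, 1.939, -0.0]
force: [0.1, 0.1, -0.1]
width: 85.4
gripper_force: 0.0
```

>>> drive_tool([
  {"slide": [0, 0, -10], "yaw": 0},
  {"slide": [0, 0, -25], "yaw": 0},
  {"slide": [0, 0, -35], "yaw": 0},
  {"slide": [0, 0, -35], "yaw": 0},
  {"slide": [0, 0, -20], "yaw": 0},
  {"slide": [0, 0, 0], "yaw": 0},
  {"slide": [0, 0, 0], "yaw": 0},
  {"slide": [0, 0, 0], "yaw": 0},
  {"slide": [0, 0, 0], "yaw": 0},
])

```text
t: 22.65
tool_pos: [512.3, 247.3, 197.6]
eef_rot: [-2.471, -1.938, 0.005]
force: [-0.1, 0.5, 0.4]
width: 85.8
gripper_force: 0.0
```

```bash
python3 - <<'E'
from h import *
st()
S=shot('scene','c6.png');D=shot('side','s6.png')
A=cv2.resize(S['pixels'][220:340,370:510],(467,400),interpolation=2);B=cv2.resize(D['pixels'][130:270,195:310],(328,400),interpolation=2)
cv2.imwrite('pics/crop6.png',np.hstack([A,B])[:,:,::-1])
E
```

```text
t 22.65 pos [512.3 247.3 197.6] yax [ 0.971 -0.238 -0.003] F [-0.1  0.5  0.4] w 85.8 g 0.0
```

View pics/crop6.png

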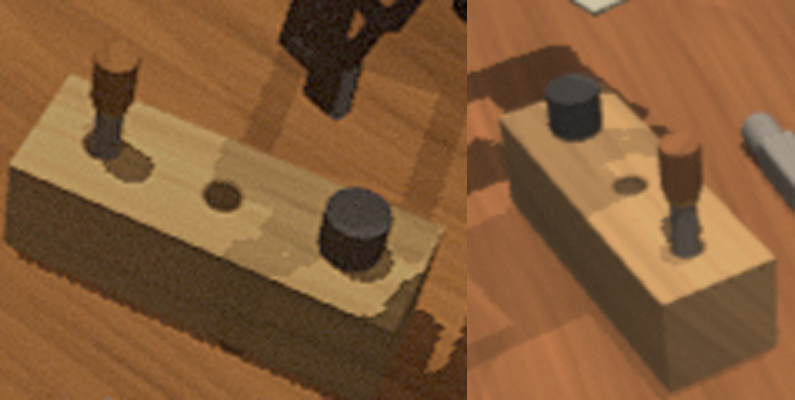

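The dog head sits flush on the block (crop (355,230)), and the feeler stands in the blocked hole (crop (115,100)). The gripper is clear, so I hand in.

```bash
python3 -c "
from plant import arm
print(arm.sign_off())"
```

```text
the job is handed in; nothing more can be done
None
```

The feeler rod is standing in the blocked hole (the end hole nearest the stand, where it stopped about 37 mm down), the bench dog is pressed home in the far end hole, and the job was handed in at about 23 s; the hand-in returned no verdict.

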